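# Latch the tube rack into the shaker's dock

### The job

Take the jar that was left in the shaker's dock out and stand it upright in the steel tray beside the jar already there. Then, keeping it upright, set the rack that holds the tubes in the open mouth of the dock, push it along the lane past the sprung pawl until it is fully home and the pawl clicks shut behind it, and tug it back against the pawl to prove that it is caught before you let go. Leave the empty rack, the tall bottle and the other jar where they stand.

Things in the scene. Friction and masses are not known exactly. Their poses are not given: they have to be found in the camera images.
- shaker: Fixed white bench shaker with a rack dock on its dark platform. Origin at table height under the lane's centre line; x: along the lane, the way a rack is pushed in; z up. Here and below in its frame, mm: platform flat, top at z = 85, x -190 to 140, y -100 to 100. Rails 17 high, 69 apart (inside), x -70 to 125. The left (+y) rail has a gap at x -36 to 27 for the pawl
- dock_mouth (a point): Point on the platform on the lane's centre line at shaker x = -107 (z = 85): the outer end of the flared mouth, about 98 mm wide here, narrowing to the lane's 69 at x = -70. The platform in front of it (x -190 to -107) is bare, a place to set the rack down
- dock_home (a point): Point on the platform under the rack's centre when the rack is fully home, touching the low end stop at x = 125: shaker x = 75, y = 0, z = 85. A caught rack has 8 mm play: centre at x = 67 to 75. Steel lips over the rails, x 42 to 130, leave a slot 57 wide, with 17.5 clear beneath, tops 21.5 above the platform: the rack's base goes under them only from the mouth, not from above
- pawl (a joint): Angle (rad) of the sprung pawl about an upright pivot at shaker x -30, y 43: a steel arm 50 long, 8 thick, z 87.5 to 97.5, slanting into the lane, pointing the way the rack goes. 0: shut (and stopped), tip reaching 17 mm into the lane; grows as it is pushed out of the lane (about 0.3 with the rack beside it, limit 0.6). A weak spring shuts it; pushing a rack past takes 5 to 10 N
- pawl_tip (a point): The tip of the pawl, the middle of its free end; shut, at shaker x = 15, y = 21, z = 92.5
- rack_center (a point): Centre, half-way up, of the loose white rack with eight capped tubes (0.35 kg), on the mat at first: base 100 (its x) x 64 x 14 mm, 90 high in all, symmetric end for end. Upright across its middle a grip plate, 12 thick (along its x), 46 wide, its top 45 mm above this point; the tubes either side of it end 1 mm below this point, so the plate is free to grasp from there up. The underside is 45 mm below this point
- empty_rack_center (a point): Centre, half-way up, of the other rack: the same but with no tubes. Not to be moved
- jar_center (a point): Centre, half-way up, of the loose amber jar with a black lid, 44 mm diameter, 70 high, 0.13 kg, that starts standing in the dock lane between the lips, beyond the pawl
- tray: Fixed open steel tray on the mat, outside 80 (x) x 180 (y) x 20 mm high, walls and floor 4 mm; origin at the centre of its underside; its inner floor is 4 mm above the origin
- tray_jar_center (a point): Centre, half-way up, of a second jar, the same size, already standing in the tray, somewhere along the tray's length. Not to be moved
- bottle_center (a point): Centre, half-way up, of a loose upright bottle, 56 mm diameter, 140 high, standing between the shaker and the mat. Not to be moved

How it is judged:
On the way, in this order (a step that is already met when the one before it is completed fails the run):
1. the rack of tubes pushes the pawl aside in the lane (value of joint pawl above 0.15 rad and x of rack_center in the frame of shaker above -0.06 m and z of rack_center in the frame of shaker below 0.138 m and y of rack_center in the frame of shaker between -0.01 and 0.01 m), for 0.1 s.
2. the rack is past the pawl and the pawl has clicked shut behind it (x of rack_center in the frame of shaker above 0.064 m and y of rack_center in the frame of shaker between -0.006 and 0.006 m and z of rack_center in the frame of shaker below 0.136 m and angle between the x axis of rack_center and the x axis of shaker, either way round below 0.1 rad and value of joint pawl below 0.07 rad), for 0.1 s.
3. the rack is tugged back against the shut pawl with over 2 N (all of step 2 and contact force between rack and pawl above 2 N), for 0.1 s.
At the end, for the whole second after the job is handed in: Rack of tubes flat in the dock past the pawl (centre at least 64 mm along the shaker's x, within 6 mm of the lane's centre line and 0.1 rad of its direction), pawl shut (under 0.07 rad), jar upright (within 0.1 rad) on the tray's floor; both at rest and released (all of step 2 and linear speed of each of rack, jar below 0.02 m/s and x of jar_center in the frame of tray between -0.036 and 0.036 m and y of jar_center in the frame of tray between -0.086 and 0.086 m and z of jar_center in the frame of tray below 0.046 m and angle between jar_center's own z axis and vertical below 0.1 rad); the robot touches nothing.
It fails at once if the rack of tubes is tipped by more than 25 degrees (angle between rack_center's own z axis and vertical above 0.44 rad).
It fails at once if the empty rack is moved by more than 20 mm (distance of empty_rack_center from where it was at the start of the episode above 0.02 m).
It fails at once if the bottle is moved by more than 20 mm or tipped (distance of bottle_center from where it was at the start of the episode above 0.02 m or angle between bottle_center's own z axis and vertical above 0.3 rad).
It fails at once if the jar already in the tray is moved by more than 20 mm or tipped (distance of tray_jar_center from where it was at the start of the episode above 0.02 m or angle between tray_jar_center's own z axis and vertical above 0.3 rad).
It also fails if it takes over 72 s, if anything falls off the work surface, if the arm or the gripper's body presses on something with over 40 N, if the wrist force passes 120 N, or if a joint passes its speed limit or range.

### The arm

A 6-joint arm with a two-finger parallel gripper is mounted at the origin on the work surface. World frame = base frame: x ahead of the robot, y to its left, z up, the work surface at z = 0. Lengths are in m, angles in rad, forces in N, time in s.
With the tool pointing down it reaches from about 0.425 to 0.925 m from the base axis. Payload 12.5 kg.
Tool frame: the origin (TCP) lies midway between the tips of the shut fingers; the grasp point (between the pads) lies 19 mm behind it; y points along the fingers, x is the direction in which the jaws open and shut, and the axes are right-handed (so a half turn about y gives the same grasp; the last joint's range is limited). The gripper opens to 85 mm and grips with 20 to 120 N. Pads are 22 mm wide; open, the fingers measure 114 mm over their backs; the gripper's body (76 mm by 85 mm) begins 54 mm behind the grasp point. The pads swing forward as they close: fully open they stand 13 mm farther back than shut.
Start: joints at [-1.394, 0.491, 1.559, -0, 1.092, -0.106], TCP at [0.174, -0.6, 0.231] pointing down, gripper open.
Joint ranges: [-3.1, 3.1], [-0.84, 2.19], [0.05, 2.79], [-1.13, 4.28], [0.06, 2.93], [-2.69, 2.69]. Speed limits (rad/s): [2.22, 2.22, 2.79, 3.14, 3.14, 3.14].

### API

Orientations are given as a unit quaternion [x, y, z, w].
In Python, from workcell import r gives the robot as it stands. The module is installed in compiled form; this text tells all that it offers.
- The arm moves only by the tool move_arm, never from a script. Its argument "series" is a list of rows, each an object of numbers: "x", "y", "z": the shift along the world's x, y, z in m; "rx", "ry", "rz": the turn, a rotation vector about the world's x, y, z in rad; "hand": the finger opening in m, from 0 to 0.0854. In form: [{"x": .., "y": .., "z": .., "rx": .., "ry": .., "rz": .., "hand": ..}, ...]. A call has exactly 10 rows; each row is the pose to reach, as a shift and turn from the pose commanded when the call began; what a row does not reach only later rows make up. A row lasts 1/8 s, in which the tool goes at most 62.5 mm and 10.7 degrees, less where a joint would pass 70% of its speed; a pose out of reach is approached as far as the arm can. A call with a gripper value outside its range is refused whole. The fingers move at their own pace and stop on an object; "newtons" is the grip in N (left out, the last holds). Time passes only in rows, so rows that repeat a pose let the fingers close, or fill a call up. It gives the time, the measured TCP pose, the force and the opening at its end, in the units of the state.
- r.sense(): the state, without advancing time (a new reading comes with each control period).
- r.snapshot(name): name is "side" or "top"; returns the picture (480x640x3 uint8, blue, green, red); there is no depth.
- r.camera_info(name): a dict with "intrinsics" (3x3 intrinsics, pixels), "cam_to_world" (4x4, takes a point from camera to world coordinates). Camera axes: x right, y up, looking along -z (the intrinsics and any distortion apply to the point x, -y, -z); pixel columns grow to the right and rows downward; lengths in m; the calibration is good to about 2 mm. A picture is of the moment at which its call begins. camera_info takes no time and is no camera call.
- r.finish_job(): hands the job in, once; it reports no verdict.
Trained networks look in the newest picture that a camera, given by its name, has taken for a name from the list of things; names that differ only in an ending like _2 or _b are one class to them, and where a whole thing is asked for, a point or a joint stands for the part that bears it (a point fixed in the world has none). Each returns a list of dicts, best first, with "confidence" (0 to 1); they miss things now and then, are a little off and sometimes report something else, mostly with a low value. They report only what shows in the picture. A call takes as long as a camera call.
- r.find_in(camera, query): "xy" ([column, row] in pixels, amid what is visible of it).
- r.regions_of(camera, query): "mask" (480x640 bool, what is visible of it) and "xy" ([column, row] in pixels, amid what is visible of it).
The state is a dict: "clock": time; "joint_positions": joint angles; "dq": joint speeds; "tau": joint torques, N m; "tool_pos": TCP position; "tool_rot": TCP orientation; "wrist_force": force on the tool from outside, world axes, zero at the start; "wrist_torque": the same for the moment, N m; "opening": finger opening in m.
Only numpy, scipy, OpenCV 4.12 (cv2) and the standard library are available. Lean on these libraries where they do the work, as an engineer would, in place of code of your own. Each camera call takes 0.05 s, during which the arm holds its last target.

## Working session

There is one attempt and no reset: what is moved stays moved. The work goes in short steps, Python scripts to look and compute and a tool call to move; the robot and the scene stay as the last step left them, time stands still between calls to the robot, and variables do not carry over. Pictures are saved under pics/ and viewed, and the job is handed in when it is done.

Besides the shell and the picture viewer there is one more tool, called after "Emit:" by a JSON object that holds its "name" and its "arguments", one argument or row to a line. move_arm: Moves the arm, as the interface text tells. Its arguments: {"type":"object","properties":{"series":{"type":"array","items":{"type":"object","properties":{"x":{"type":"number"},"y":{"type":"number"},"z":{"type":"number"},"rx":{"type":"number"},"ry":{"type":"number"},"rz":{"type":"number"},"hand":{"type":"number"}}}},"newtons":{"type":"number"}},"required":["series"]}

```bash
mkdir -p pics
python3 - <<'E'
from workcell import r
import cv2,numpy as np
for n in("side","top"):
    im=r.snapshot(n); cv2.imwrite(f"pics/{n}0.png",im)
    c=r.camera_info(n); print(n,np.round(c["intrinsics"],1).tolist(),np.round(c["cam_to_world"],3).tolist())
s=r.sense();print({k:np.round(v,3).tolist() for k,v in s.items()})
for n in("side","top"):
  for q in("shaker","rack_center","empty_rack_center","jar_center","tray","tray_jar_center","bottle_center","pawl_tip","dock_mouth","dock_home"):
    try: print(n,q,[(np.round(d["xy"]).tolist(),round(d["confidence"],2)) for d in r.find_in(n,q)][:4])
    except Exception as e: print(n,q,e)
E
```

```text
side [[470.2, 0.0, 318.0], [0.0, 470.2, 240.3], [0.0, 0.0, 1.0]] [[-0.973, 0.14, -0.182, 0.392], [-0.229, -0.623, 0.748, 0.732], [-0.009, 0.77, 0.638, 0.73], [0.0, 0.0, 0.0, 1.0]]
top [[480.4, 0.0, 317.4], [0.0, 480.4, 244.4], [0.0, 0.0, 1.0]] [[0.007, 0.997, -0.073, 0.487], [-1.0, 0.005, -0.024, -0.0], [-0.023, 0.073, 0.997, 1.106], [0.0, 0.0, 0.0, 1.0]]
{'clock': 0.1, 'joint_positions': [-1.394, 0.491, 1.559, 0.0, 1.092, -0.106], 'dq': [0.001, -0.002, -0.001, -0.001, -0.001, 0.001], 'tau': [0.004, -61.945, -26.203, -0.0, 0.003, 0.0], 'tool_pos': [0.174, -0.6, 0.231], 'tool_rot': [-0.565, 0.425, -0.424, 0.566], 'wrist_force': [0.413, 0.279, -0.288], 'wrist_torque': [-0.02, -0.008, 0.016], 'opening': 0.085}
side shaker [([347.0, 200.0], 0.71)]
side rack_center [([348.0, 338.0], 0.69)]
side empty_rack_center [([328.0, 407.0], 0.76)]
side jar_center [([335.0, 192.0], 0.74), ([317.0, 169.0], 0.65), ([351.0, 203.0], 0.18)]
side tray [([260.0, 343.0], 0.83)]
side tray_jar_center [([251.0, 358.0], 0.57)]
side bottle_center [([288.0, 254.0], 0.68)]
side pawl_tip [([336.0, 189.0], 0.58)]
side dock_mouth [([351.0, 202.0], 0.58)]
side dock_home [([345.0, 204.0], 0.87)]
top shaker [([443.0, 250.0], 0.82)]
top rack_center [([254.0, 283.0], 0.78)]
top empty_rack_center [([195.0, 282.0], 0.68), ([427.0, 243.0], 0.18)]
top jar_center [([444.0, 207.0], 0.67)]
top tray [([242.0, 215.0], 0.84)]
top tray_jar_center [([209.0, 210.0], 0.94)]
top bottle_center [([328.0, 209.0], 0.93), ([441.0, 251.0], 0.18)]
top pawl_tip [([240.0, 215.0], 0.62), ([327.0, 209.0], 0.42)]
top dock_mouth [([442.0, 251.0], 0.88)]
top dock_home [([443.0, 248.0], 0.71)]
```

View pics/side0.png

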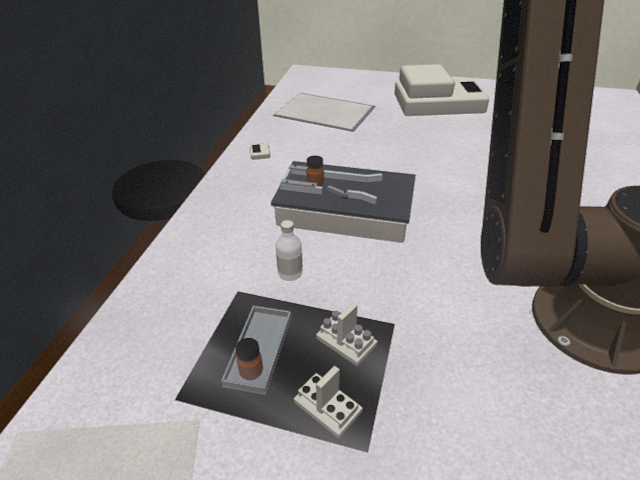

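View pics/top0.png

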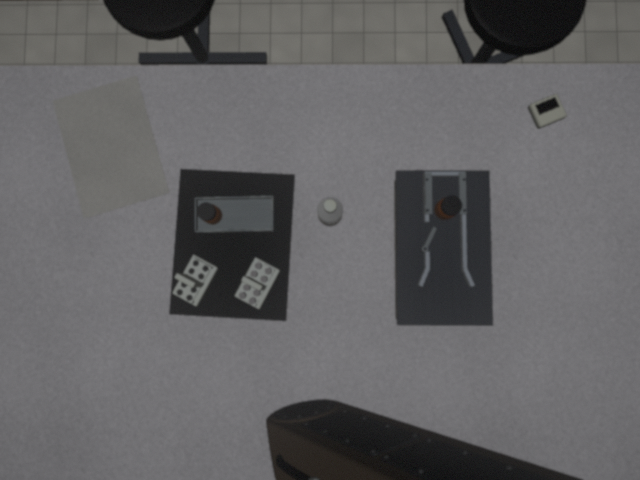

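```bash
cat > h.py <<'E'
from workcell import r
import cv2,numpy as np
from scipy.optimize import least_squares
C={n:r.camera_info(n) for n in("side","top")}
def ray(n,p):
    K=np.array(C[n]["intrinsics"]);T=np.array(C[n]["cam_to_world"])
    d=np.linalg.inv(K)@[p[0],p[1],1]; return T[:3,3],T[:3,:3]@(d*[1,-1,-1])
def onz(n,p,z):
    o,d=ray(n,p); return o+d*(z-o[2])/d[2]
def proj(n,P):
    K=np.array(C[n]["intrinsics"]);T=np.array(C[n]["cam_to_world"])
    q=(np.atleast_2d(P)-T[:3,3])@T[:3,:3]; u=(q*[1,-1,-1])@K.T; return u[:,:2]/u[:,2:]
def tri(ps):
    A=np.zeros((3,3));b=np.zeros(3)
    for n,p in ps:
        o,d=ray(n,p);d=d/np.linalg.norm(d);M=np.eye(3)-np.outer(d,d);A+=M;b+=M@o
    return np.linalg.solve(A,b)
def crop(src,out,x0,y0,w,h,k):
    im=cv2.imread(src)[y0:y0+h,x0:x0+w]; cv2.imwrite(out,cv2.resize(im,None,fx=k,fy=k,interpolation=cv2.INTER_CUBIC))
E
python3 - <<'E'
from h import *
crop("pics/top0.png","pics/t_sh.png",385,160,120,175,3.4)if 0 else crop("pics/top0.png","pics/t_sh.png",385,160,150,175,3.4)
crop("pics/top0.png","pics/t_mat.png",165,165,190,150,4)
crop("pics/side0.png","pics/s_sh.png",260,145,170,100,4)
crop("pics/side0.png","pics/s_mat.png",210,290,190,150,4)
E
```

```text
(no output)
```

View pics/t_sh.png

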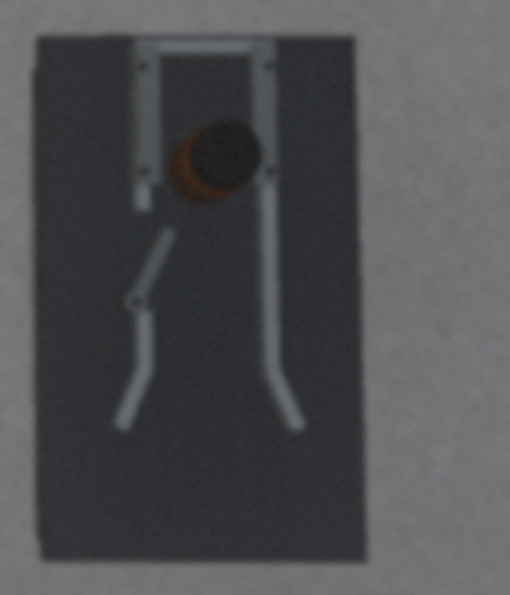

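View pics/t_mat.png

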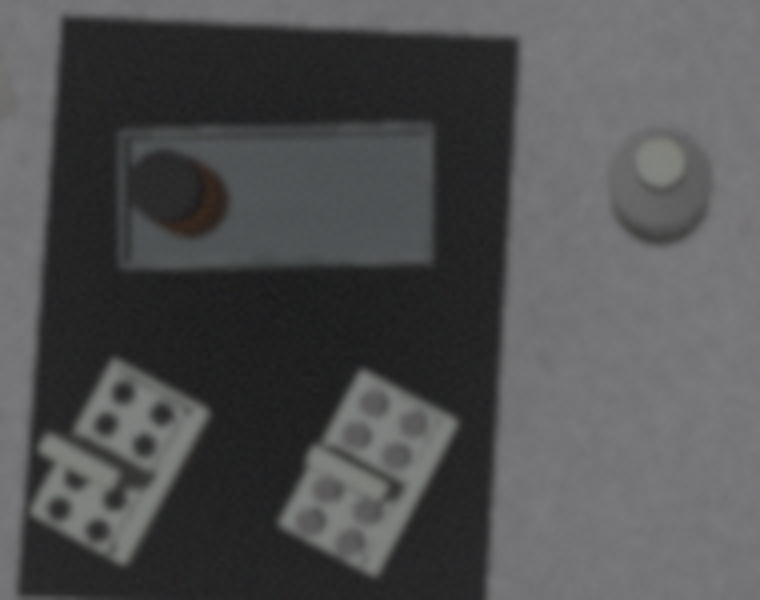

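View pics/s_sh.png

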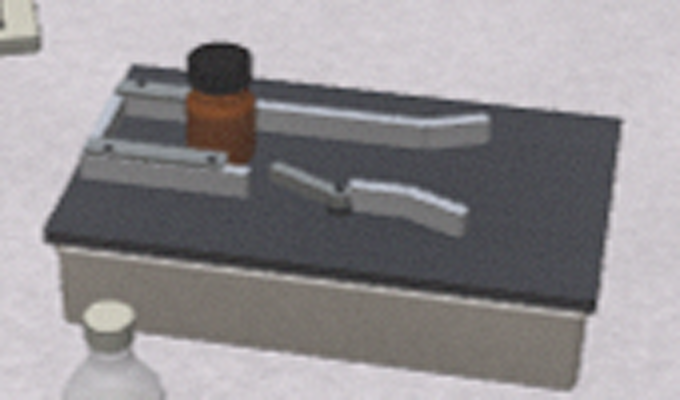

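View pics/s_mat.png

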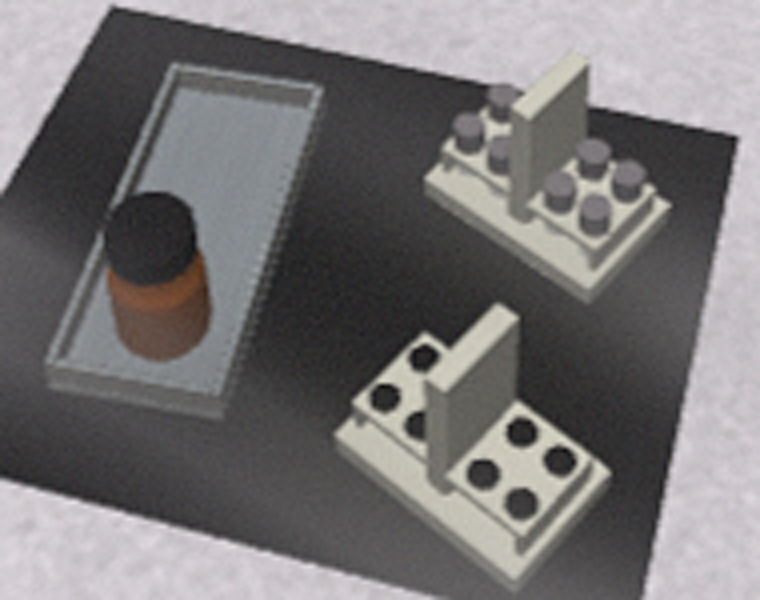

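```bash
cat > fit.py <<'E'
from h import *
def T(p,L):
    c,s=np.cos(p[2]),np.sin(p[2]); L=np.array(L,float)
    return np.c_[p[0]+c*L[:,0]-s*L[:,1],p[1]+s*L[:,0]+c*L[:,1],L[:,2]+p[3]]
def fit(obs,p0,freez=False,yaw=True):
    def f(p):
        p=np.array(p)
        if freez:p=np.r_[p[:3],p0[3]]
        return np.concatenate([(proj(n,T(p,[l]))[0]-px) for n,l,px in obs])
    s=least_squares(f,p0,loss="soft_l1"); return s.x,f(s.x).reshape(-1,2)
t1=lambda a,b:np.array([385+a/3.4,160+b/3.4])-.35
t2=lambda a,b:np.array([165+a/4,165+b/4])-.38
s1=lambda a,b:np.array([260+a/4,145+b/4])-.38
s2=lambda a,b:np.array([210+a/4,290+b/4])-.38
E
python3 - <<'E'
from fit import *
np.set_printoptions(precision=4,suppress=True)
m=1e-3
sh=[("top",[.14,.1,.085],t1(37,37)),("top",[.14,-.1,.085],t1(354,37)),("top",[-.19,-.1,.085],t1(367,561)),("top",[-.19,.1,.085],t1(41,560)),
("side",[.14,.1,.085],s1(47,236)),("side",[.14,-.1,.085],s1(133,65)),("side",[-.19,-.1,.085],s1(621,120)),("side",[-.19,.1,.085],s1(597,299))]
for o in (sh,sh[:4],sh[4:]):
    for fz in (0,1):
        p,e=fit(o,[.5,-.27,0,0],fz);print("shaker",p,np.abs(e).max());
p,_=fit(sh,[.5,-.27,0,0],1)
print("pawl tip pred",proj("top",T(p,[[.015,.021,.0975]])),"crop",(proj("top",T(p,[[.015,.021,.0975],[-.03,.043,.0975],[-.107,.049,.102],[-.107,-.049,.102]]))-[385,160])*3.4)
print("side crop",(proj("side",T(p,[[.015,.021,.0975],[-.03,.043,.0975],[-.107,.049,.102],[-.107,-.049,.102]]))-[260,145])*4)
pl=[("top",[.006,.023,.09],t2(314,447)),("top",[.006,-.023,.09],t2(391,487)),("top",[-.006,-.023,.09],t2(385,503)),("top",[-.006,.023,.09],t2(306,462)),
("side",[.006,.023,.09],s2(512,108)),("side",[-.006,.023,.09],s2(524,116)),("side",[-.006,-.023,.09],s2(588,65)),("side",[.006,-.023,.09],s2(577,55)),
("side",[.05,.032,.014],s2(425,182)),("side",[-.05,.032,.014],s2(585,285)),("side",[-.05,-.032,.014],s2(671,206)),
]
print("rack")
for o in(pl,pl[:4],pl[4:]):
    p,e=fit(o,[.42,.12,-.5,0],0);print(p,np.abs(e).max())
p,e=fit(pl,[.42,.12,-.5,0],0);print(e.tolist())
o=proj("top",T(p,[[.05,.032,.014],[.05,-.032,.014],[-.05,-.032,.014],[-.05,.032,.014]]));print("base in top crop",(o-165)*4)
tr=[("top",[.04,.09,.02],t2(117,128)),("top",[.04,-.09,.02],t2(434,122)),("top",[-.04,-.09,.02],t2(434,266)),("top",[-.04,.09,.02],t2(119,271)),
("side",[.04,-.09,.02],s2(173,63)),("side",[-.04,-.09,.02],s2(324,88)),("side",[.04,.09,.02],s2(46,365)),("side",[-.04,.09,.02],s2(222,393))]
print("tray")
for o in(tr,tr[:4],tr[4:]):
    p,e=fit(o,[.57,.15,0,0],0);print(p,np.abs(e).max())
p,e=fit(tr,[.57,.15,0,0],0);print(e.tolist())
print("jar lid top:",onz("top",t1(226,155),.155),onz("side",s1(220,53),.155), "tri",tri([("top",t1(226,155)),("side",s1(220,53))]))
print("trayjar lid:",onz("top",t2(165,185),.076),tri([("top",t2(165,185)),("side",s2(150,212))]))
print("bottle cap:",onz("top",t2(660,162),.14),tri([("top",t2(660,162)),("side",s1(109,312))]))
print("empty rack plate mid:",onz("top",t2(82,464),.09))
E
```

```text
shaker [ 0.5831 -0.2437  0.0051 -0.005 ] 1.395606902006648
shaker [ 0.5826 -0.2418  0.004   0.    ] 2.3044550897585623
shaker [ 0.5843 -0.2443  0.0037 -0.0086] 0.27792655809770395
shaker [ 0.5838 -0.2423  0.0037  0.    ] 0.8924948683748539
shaker [ 0.5827 -0.2514  0.0114 -0.0098] 0.9399936564603877
shaker [ 0.5806 -0.2377  0.0106  0.    ] 1.1881197289050078
pawl tip pred [[434.0796 227.7116]] crop [[166.8706 230.2194]
 [132.0358 302.932 ]
 [125.3016 428.5437]
 [287.2481 429.0392]]
side crop [[271.1691 161.1111]
 [336.8032 189.4764]
 [463.7964 204.2324]
 [484.5308 117.9106]]
rack
[ 0.478   0.1625 -0.4874 -0.0022] 1.7701622643975838
[ 0.4784  0.163  -0.462  -0.0043] 0.8123183201525421
[ 0.4797  0.148  -0.4966 -0.019 ] 1.4413615371991
[[0.713113197544601, -0.4890968967924323], [0.398371057441409, -0.16783651017072998], [-0.8248627226266763, 0.841758605812629], [-0.015265814335066352, 0.7515212031763667], [-1.1663915888217389, 0.035446652480288776], [1.0549897495751566, 1.4017448043284162], [0.8513717722416914, -0.476831719133088], [-1.57224586416811, -1.1370423959334062], [-0.6515897800
[... 290 characters left out ...]
0219 0.0132] 0.49234606765347166
[ 0.6362  0.2147  0.0272 -0.0056] 0.47574656632491497
[[0.6695237340670985, 1.2620374045473], [-0.47568726609557643, 0.9289478423155799], [-0.030066939629193712, -0.3218629284050962], [0.19428667497393803, 0.1471379421945187], [-0.36931090065428407, -0.11228366491997122], [0.01738186531770225, -0.5550570471172591], [-0.3891744000759729, -0.29885690125388464], [-0.3691962245849254, 0.6896519681853874]]
jar lid top: [ 0.6362 -0.2422  0.155 ] [ 0.636  -0.2459  0.155 ] tri [ 0.6354 -0.2417  0.1575]
trayjar lid: [0.6346 0.2674 0.076 ] [0.6332 0.2658 0.0816]
bottle cap: [ 0.638  -0.0013  0.14  ] [ 0.6371 -0.0014  0.14  ]
empty rack plate mid: [0.4832 0.3045 0.09  ]
```

Run:
```python
from workcell import r
from scipy.spatial.transform import Rotation as R
import numpy as np
s=r.sense();M=R.from_quat(s["tool_rot"]).as_matrix();print(M.round(3))
print("jaw yaw",np.arctan2(M[1,0],M[0,0]))
```

```text
[[ 0.279  0.     0.96 ]
 [-0.96  -0.     0.279]
 [ 0.    -1.     0.   ]]
jaw yaw -1.2879784568568942
```

Emit:
{"name": "move_arm", "arguments": {
  "newtons": 30,
  "series": [
    {"x":0.04,"y":0.03,"z":0.0,"rz":0.13,"hand":0.085},
    {"x":0.095,"y":0.075,"z":0.0,"rz":0.28,"hand":0.085},
    {"x":0.142,"y":0.11,"z":0.0,"rz":0.43,"hand":0.085},
    {"x":0.189,"y":0.146,"z":0.0,"rz":0.58,"hand":0.085},
    {"x":0.236,"y":0.182,"z":0.0,"rz":0.73,"hand":0.085},
    {"x":0.283,"y":0.218,"z":0.0,"rz":0.88,"hand":0.085},
    {"x":0.33,"y":0.255,"z":0.0,"rz":1.03,"hand":0.085},
    {"x":0.378,"y":0.292,"z":0.0,"rz":1.17,"hand":0.085},
    {"x":0.425,"y":0.328,"z":-0.01,"rz":1.288,"hand":0.085},
    {"x":0.4615,"y":0.3575,"z":-0.03,"rz":1.288,"hand":0.085}
  ]
}}

```text
validation failed for argument at $.se...
```

Emit:
{"name": "move_arm", "arguments": {
  "newtons": 30,
  "series": [
    {"x":0.04,"y":0.03,"z":0.0,"rx":0,"ry":0,"rz":0.13,"hand":0.085},
    {"x":0.095,"y":0.075,"z":0.0,"rx":0,"ry":0,"rz":0.28,"hand":0.085},
    {"x":0.142,"y":0.11,"z":0.0,"rx":0,"ry":0,"rz":0.43,"hand":0.085},
    {"x":0.189,"y":0.146,"z":0.0,"rx":0,"ry":0,"rz":0.58,"hand":0.085},
    {"x":0.236,"y":0.182,"z":0.0,"rx":0,"ry":0,"rz":0.73,"hand":0.085},
    {"x":0.283,"y":0.218,"z":0.0,"rx":0,"ry":0,"rz":0.88,"hand":0.085},
    {"x":0.33,"y":0.255,"z":0.0,"rx":0,"ry":0,"rz":1.03,"hand":0.085},
    {"x":0.378,"y":0.292,"z":0.0,"rx":0,"ry":0,"rz":1.17,"hand":0.085},
    {"x":0.425,"y":0.328,"z":-0.01,"rx":0,"ry":0,"rz":1.288,"hand":0.085},
    {"x":0.4615,"y":0.3575,"z":-0.03,"rx":0,"ry":0,"rz":1.288,"hand":0.085}
  ]
}}

```text
clock: 2.35
tool_pos: [0.6379, -0.2411, 0.2017]
tool_rot: [0.707, 0.002, -0.0, -0.707]
wrist_force: [0.3, -0.7, 0.0]
opening: 0.0847
```

Emit:
{"name": "move_arm", "arguments": {
  "newtons": 30,
  "series": [
    {"x":0,"y":0,"z":-0.01,"rx":0,"ry":0,"rz":0,"hand":0.085},
    {"x":0,"y":0,"z":-0.04,"rx":0,"ry":0,"rz":0,"hand":0.085},
    {"x":0,"y":0,"z":-0.07,"rx":0,"ry":0,"rz":0,"hand":0.085},
    {"x":0,"y":0,"z":-0.085,"rx":0,"ry":0,"rz":0,"hand":0.085},
    {"x":0,"y":0,"z":-0.085,"rx":0,"ry":0,"rz":0,"hand":0.065},
    {"x":0,"y":0,"z":-0.085,"rx":0,"ry":0,"rz":0,"hand":0.05},
    {"x":0,"y":0,"z":-0.085,"rx":0,"ry":0,"rz":0,"hand":0.035},
    {"x":0,"y":0,"z":-0.085,"rx":0,"ry":0,"rz":0,"hand":0.035},
    {"x":0,"y":0,"z":-0.085,"rx":0,"ry":0,"rz":0,"hand":0.035},
    {"x":0,"y":0,"z":-0.085,"rx":0,"ry":0,"rz":0,"hand":0.035}
  ]
}}

```text
clock: 3.6
tool_pos: [0.6365, -0.2431, 0.118]
tool_rot: [0.708, 0.001, 0.001, -0.707]
wrist_force: [-0.4, 0.0, 6.6]
opening: 0.0415
```

Run:
```python
from h import *
cv2.imwrite("pics/s1.png",r.snapshot("side"));crop("pics/s1.png","pics/s1c.png",240,60,190,150,4)
print(r.sense()["opening"],r.sense()["tool_pos"])
```

```text
0.04162770396142457 [ 0.63643082 -0.24305902  0.11803469]
```

View pics/s1c.png

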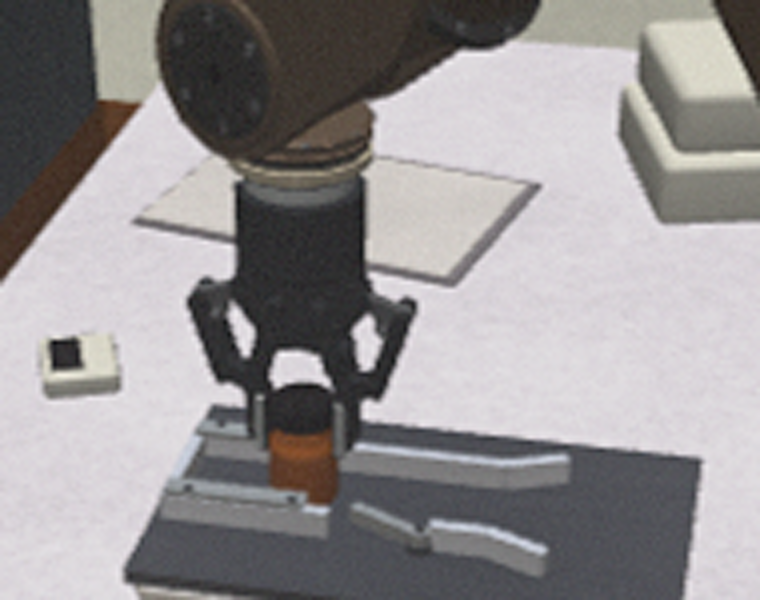

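Emit:
{"name": "move_arm", "arguments": {
  "newtons": 40,
  "series": [
    {"x":0,"y":0,"z":0.02,"rx":0,"ry":0,"rz":0,"hand":0.035},
    {"x":0,"y":0,"z":0.065,"rx":0,"ry":0,"rz":0,"hand":0.035},
    {"x":0,"y":0.01,"z":0.105,"rx":0,"ry":0,"rz":0,"hand":0.035},
    {"x":0,"y":0.055,"z":0.11,"rx":0,"ry":0,"rz":0,"hand":0.035},
    {"x":0,"y":0.115,"z":0.11,"rx":0,"ry":0,"rz":0,"hand":0.035},
    {"x":0,"y":0.175,"z":0.11,"rx":0,"ry":0,"rz":0,"hand":0.035},
    {"x":0,"y":0.235,"z":0.11,"rx":0,"ry":0,"rz":0,"hand":0.035},
    {"x":0,"y":0.295,"z":0.11,"rx":0,"ry":0,"rz":0,"hand":0.035},
    {"x":0,"y":0.355,"z":0.11,"rx":0,"ry":0,"rz":0,"hand":0.035},
    {"x":0,"y":0.405,"z":0.1,"rx":0,"ry":0,"rz":0,"hand":0.035}
  ]
}}

```text
clock: 4.9
tool_pos: [0.6359, 0.1647, 0.2175]
tool_rot: [-0.707, -0.001, -0.001, 0.707]
wrist_force: [0.6, -1.1, -1.3]
opening: 0.0414
```

Run:
```python
from h import *
cv2.imwrite("pics/s2.png",r.snapshot("side"));crop("pics/s2.png","pics/s2c.png",170,180,190,150,4)
print(r.sense()["opening"],r.sense()["tool_pos"])
```

```text
0.04121110799895253 [0.63482657 0.16961735 0.21560315]
```

View pics/s2c.png

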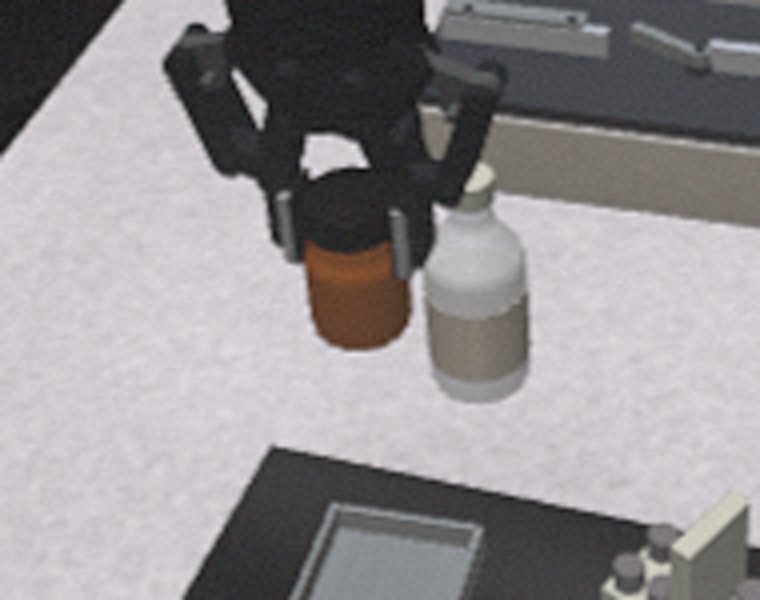

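Emit:
{"name": "move_arm", "arguments": {
  "newtons": 40,
  "series": [
    {"x":0,"y":0.01,"z":0,"rx":0,"ry":0,"rz":0,"hand":0.035},
    {"x":0,"y":0.02,"z":-0.02,"rx":0,"ry":0,"rz":0,"hand":0.035},
    {"x":0,"y":0.0235,"z":-0.06,"rx":0,"ry":0,"rz":0,"hand":0.035},
    {"x":0,"y":0.0235,"z":-0.1,"rx":0,"ry":0,"rz":0,"hand":0.035},
    {"x":0,"y":0.0235,"z":-0.13,"rx":0,"ry":0,"rz":0,"hand":0.035},
    {"x":0,"y":0.0235,"z":-0.15,"rx":0,"ry":0,"rz":0,"hand":0.035},
    {"x":0,"y":0.0235,"z":-0.16,"rx":0,"ry":0,"rz":0,"hand":0.035},
    {"x":0,"y":0.0235,"z":-0.168,"rx":0,"ry":0,"rz":0,"hand":0.035},
    {"x":0,"y":0.0235,"z":-0.17,"rx":0,"ry":0,"rz":0,"hand":0.035},
    {"x":0,"y":0.0235,"z":-0.17,"rx":0,"ry":0,"rz":0,"hand":0.035}
  ]
}}

```text
clock: 6.2
tool_pos: [0.6362, 0.1859, 0.0469]
tool_rot: [-0.707, -0.0, -0.0, 0.707]
wrist_force: [-0.4, -0.3, -1.5]
opening: 0.0412
```

Run:
```python
from h import *
cv2.imwrite("pics/s3.png",r.snapshot("side"));crop("pics/s3.png","pics/s3c.png",170,250,190,150,4)
s=r.sense();print(s["opening"],s["tool_pos"],s["wrist_force"])
```

```text
0.041137739752400704 [0.63619717 0.185895   0.04698743] [ 0.42414411 -0.64152403 -0.72421037]
```

View pics/s3c.png

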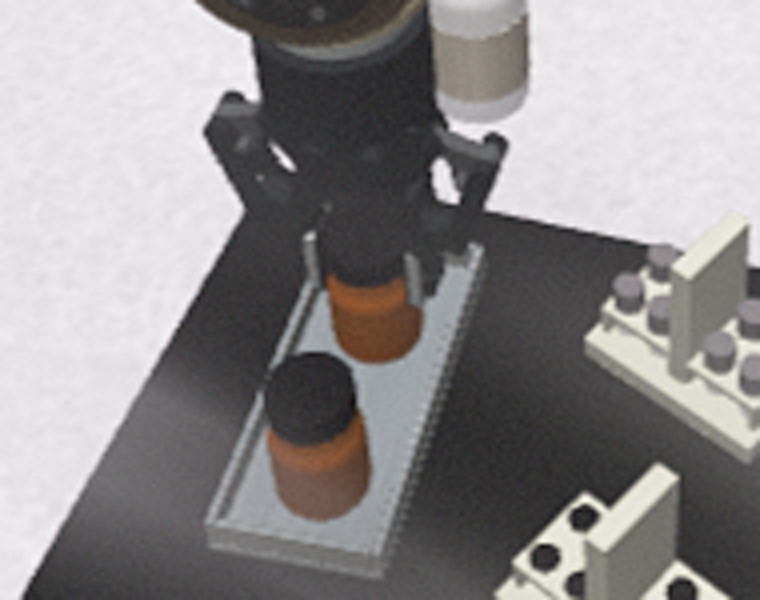

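Emit:
{"name": "move_arm", "arguments": {
  "newtons": 40,
  "series": [
    {"x":0,"y":0,"z":-0.002,"rx":0,"ry":0,"rz":0,"hand":0.035},
    {"x":0,"y":0,"z":-0.004,"rx":0,"ry":0,"rz":0,"hand":0.035},
    {"x":0,"y":0,"z":-0.005,"rx":0,"ry":0,"rz":0,"hand":0.035},
    {"x":0,"y":0,"z":-0.006,"rx":0,"ry":0,"rz":0,"hand":0.035},
    {"x":0,"y":0,"z":-0.007,"rx":0,"ry":0,"rz":0,"hand":0.035},
    {"x":0,"y":0,"z":-0.0075,"rx":0,"ry":0,"rz":0,"hand":0.035},
    {"x":0,"y":0,"z":-0.008,"rx":0,"ry":0,"rz":0,"hand":0.035},
    {"x":0,"y":0,"z":-0.0085,"rx":0,"ry":0,"rz":0,"hand":0.035},
    {"x":0,"y":0,"z":-0.0085,"rx":0,"ry":0,"rz":0,"hand":0.035},
    {"x":0,"y":0,"z":-0.0085,"rx":0,"ry":0,"rz":0,"hand":0.035}
  ]
}}

```text
clock: 7.5
tool_pos: [0.6361, 0.1859, 0.04]
tool_rot: [-0.707, -0.0, -0.0, 0.707]
wrist_force: [-7.5, -1.7, 19.5]
opening: 0.0409
```

Emit:
{"name": "move_arm", "arguments": {
  "newtons": 40,
  "series": [
    {"x":0,"y":0,"z":0.0015,"rx":0,"ry":0,"rz":0,"hand":0.035},
    {"x":0,"y":0,"z":0.002,"rx":0,"ry":0,"rz":0,"hand":0.042},
    {"x":0,"y":0,"z":0.002,"rx":0,"ry":0,"rz":0,"hand":0.05},
    {"x":0,"y":0,"z":0.002,"rx":0,"ry":0,"rz":0,"hand":0.06},
    {"x":0,"y":0,"z":0.002,"rx":0,"ry":0,"rz":0,"hand":0.07},
    {"x":0,"y":0,"z":0.01,"rx":0,"ry":0,"rz":0,"hand":0.07},
    {"x":0,"y":0,"z":0.03,"rx":0,"ry":0,"rz":0,"hand":0.07},
    {"x":0,"y":0,"z":0.06,"rx":0,"ry":0,"rz":0,"hand":0.07},
    {"x":0,"y":0,"z":0.1,"rx":0,"ry":0,"rz":0,"hand":0.07},
    {"x":0,"y":0,"z":0.12,"rx":0,"ry":0,"rz":0,"hand":0.07}
  ]
}}

```text
clock: 8.75
tool_pos: [0.6366, 0.186, 0.1618]
tool_rot: [-0.707, -0.001, -0.001, 0.707]
wrist_force: [0.6, 0.6, 0.0]
opening: 0.0704
```

Run:
```python
from h import *
cv2.imwrite("pics/s4.png",r.snapshot("side"));crop("pics/s4.png","pics/s4c.png",190,270,190,150,4)
s=r.sense();print(s["opening"],s["tool_pos"],s["wrist_force"])
```

```text
0.07037406634917902 [0.6372316  0.18613222 0.16376355] [-0.26659732 -0.56971541  2.98102336]
```

View pics/s4c.png

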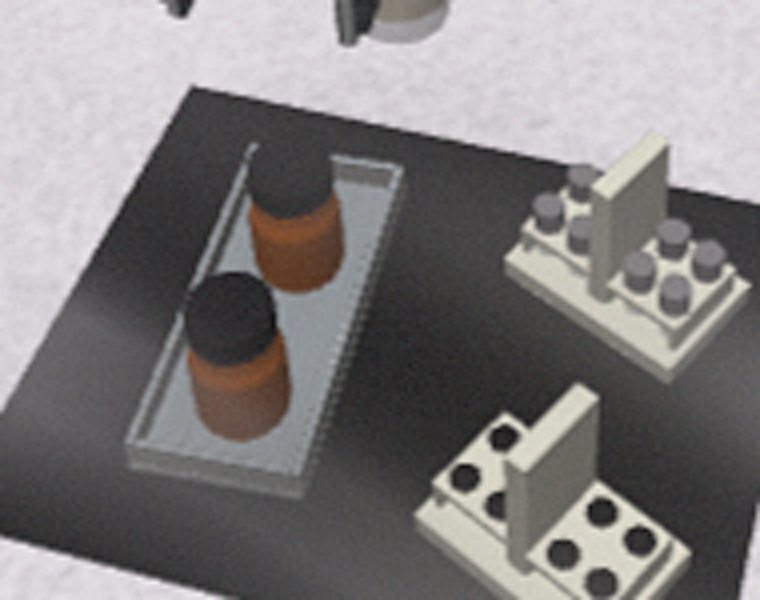

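Emit:
{"name": "move_arm", "arguments": {
  "newtons": 40,
  "series": [
    {"x":-0.02,"y":-0.003,"z":0,"rx":0,"ry":0,"rz":-0.08,"hand":0.06},
    {"x":-0.06,"y":-0.01,"z":0,"rx":0,"ry":0,"rz":-0.2,"hand":0.055},
    {"x":-0.1,"y":-0.016,"z":0,"rx":0,"ry":0,"rz":-0.34,"hand":0.055},
    {"x":-0.14,"y":-0.021,"z":0,"rx":0,"ry":0,"rz":-0.45,"hand":0.055},
    {"x":-0.1575,"y":-0.0235,"z":0,"rx":0,"ry":0,"rz":-0.487,"hand":0.055},
    {"x":-0.1575,"y":-0.0235,"z":-0.01,"rx":0,"ry":0,"rz":-0.487,"hand":0.055},
    {"x":-0.1575,"y":-0.0235,"z":-0.03,"rx":0,"ry":0,"rz":-0.487,"hand":0.055},
    {"x":-0.1575,"y":-0.0235,"z":-0.045,"rx":0,"ry":0,"rz":-0.487,"hand":0.055},
    {"x":-0.1575,"y":-0.0235,"z":-0.05,"rx":0,"ry":0,"rz":-0.487,"hand":0.055},
    {"x":-0.1575,"y":-0.0235,"z":-0.05,"rx":0,"ry":0,"rz":-0.487,"hand":0.055}
  ]
}}

```text
clock: 10.05
tool_pos: [0.4786, 0.1623, 0.1075]
tool_rot: [0.686, -0.171, 0.17, -0.686]
wrist_force: [0.2, -0.3, 0.0]
opening: 0.0548
```

Run:
```python
from h import *
cv2.imwrite("pics/s5.png",r.snapshot("side"));crop("pics/s5.png","pics/s5c.png",260,250,190,150,4)
cv2.imwrite("pics/t5.png",r.snapshot("top"));crop("pics/t5.png","pics/t5c.png",165,165,190,150,4)
s=r.sense();print(s["opening"],s["tool_pos"],s["wrist_force"])
```

```text
0.05496815203941702 [0.47873063 0.16236655 0.1081136 ] [ 0.0849484  -0.87139409 -0.27781278]
```

View pics/s5c.png

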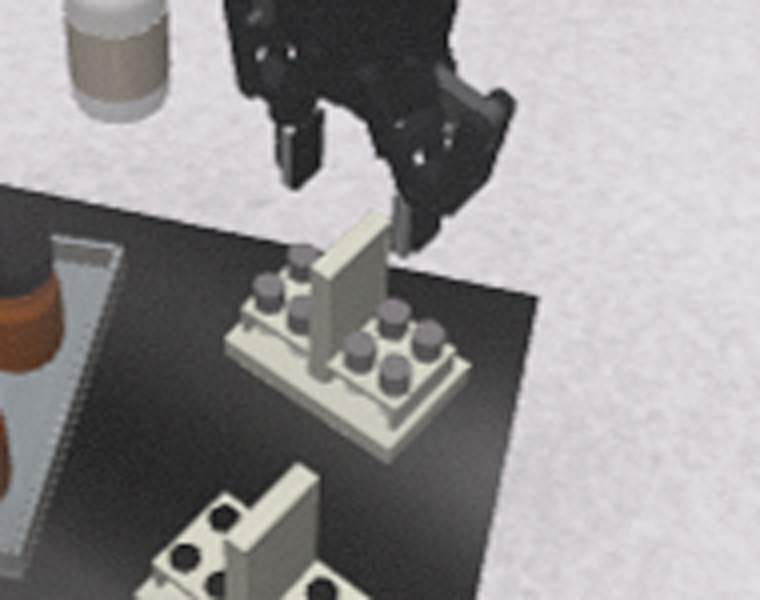

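View pics/t5c.png

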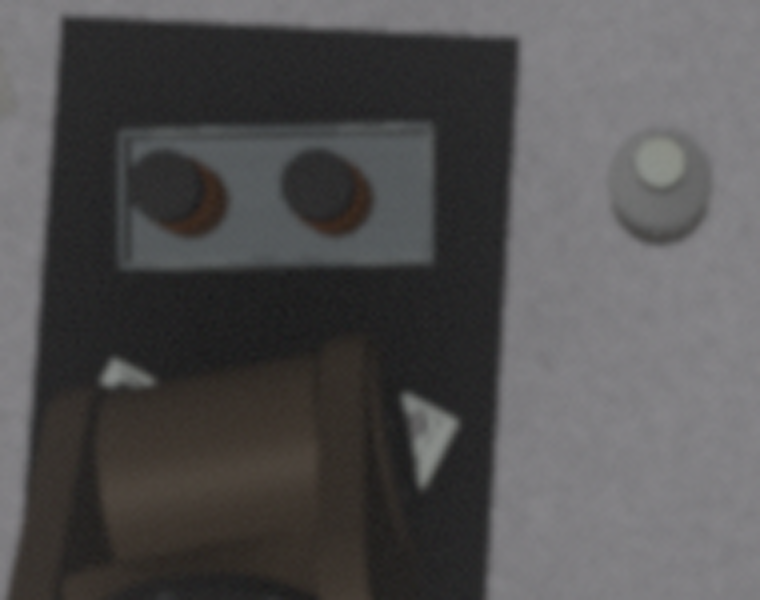

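Emit:
{"name": "move_arm", "arguments": {
  "newtons": 50,
  "series": [
    {"x":0,"y":0,"z":-0.01,"rx":0,"ry":0,"rz":0,"hand":0.055},
    {"x":0,"y":0,"z":-0.025,"rx":0,"ry":0,"rz":0,"hand":0.055},
    {"x":0,"y":0,"z":-0.04,"rx":0,"ry":0,"rz":0,"hand":0.055},
    {"x":0,"y":0,"z":-0.05,"rx":0,"ry":0,"rz":0,"hand":0.055},
    {"x":0,"y":0,"z":-0.053,"rx":0,"ry":0,"rz":0,"hand":0.045},
    {"x":0,"y":0,"z":-0.053,"rx":0,"ry":0,"rz":0,"hand":0.03},
    {"x":0,"y":0,"z":-0.053,"rx":0,"ry":0,"rz":0,"hand":0.015},
    {"x":0,"y":0,"z":-0.053,"rx":0,"ry":0,"rz":0,"hand":0.004},
    {"x":0,"y":0,"z":-0.053,"rx":0,"ry":0,"rz":0,"hand":0.004},
    {"x":0,"y":0,"z":-0.053,"rx":0,"ry":0,"rz":0,"hand":0.004}
  ]
}}

```text
clock: 11.4
tool_pos: [0.4787, 0.1624, 0.0552]
tool_rot: [-0.686, 0.17, -0.171, 0.686]
wrist_force: [0.6, -0.7, 5.3]
opening: 0.0113
```

Run:
```python
from h import *
cv2.imwrite("pics/s6.png",r.snapshot("side"));crop("pics/s6.png","pics/s6c.png",260,250,190,150,4)
s=r.sense();print(s["opening"],s["tool_pos"],s["wrist_force"],s["wrist_torque"])
```

```text
0.011513860056742074 [0.47868094 0.16236492 0.05517589] [ 1.24002859 -0.81108808  5.08760731] [0.04445363 0.06297519 0.00946018]
```

View pics/s6c.png

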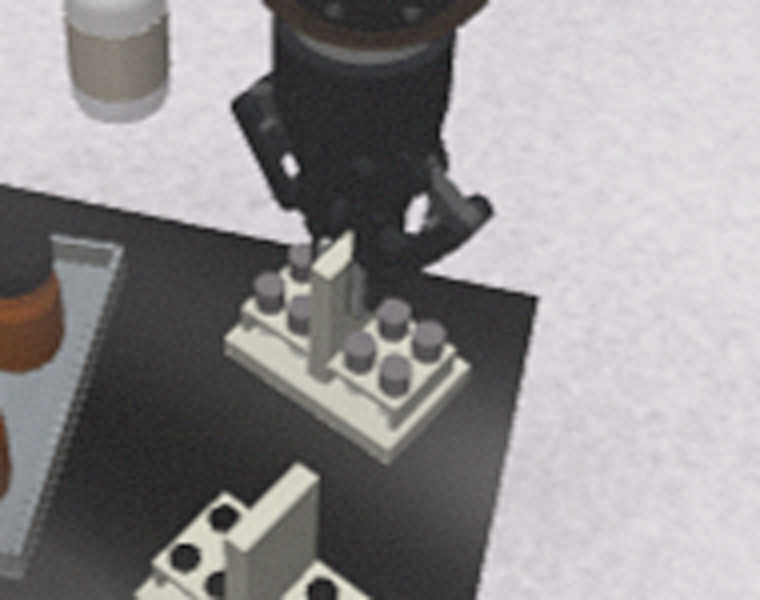

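Emit:
{"name": "move_arm", "arguments": {
  "newtons": 50,
  "series": [
    {"x":0,"y":0,"z":0.01,"rx":0,"ry":0,"rz":0,"hand":0.004},
    {"x":0,"y":0,"z":0.03,"rx":0,"ry":0,"rz":0,"hand":0.004},
    {"x":0,"y":0,"z":0.065,"rx":0,"ry":0,"rz":0,"hand":0.004},
    {"x":-0.002,"y":-0.01,"z":0.1,"rx":0,"ry":0,"rz":0.01,"hand":0.004},
    {"x":-0.004,"y":-0.04,"z":0.125,"rx":0,"ry":0,"rz":0.05,"hand":0.004},
    {"x":-0.007,"y":-0.085,"z":0.13,"rx":0,"ry":0,"rz":0.12,"hand":0.004},
    {"x":-0.011,"y":-0.135,"z":0.13,"rx":0,"ry":0,"rz":0.2,"hand":0.004},
    {"x":-0.015,"y":-0.185,"z":0.13,"rx":0,"ry":0,"rz":0.28,"hand":0.004},
    {"x":-0.019,"y":-0.235,"z":0.13,"rx":0,"ry":0,"rz":0.36,"hand":0.004},
    {"x":-0.023,"y":-0.28,"z":0.13,"rx":0,"ry":0,"rz":0.43,"hand":0.004}
  ]
}}

```text
clock: 12.7
tool_pos: [0.4548, -0.1192, 0.1852]
tool_rot: [-0.707, 0.019, -0.019, 0.707]
wrist_force: [0.3, 0.1, -3.3]
opening: 0.0115
```

Emit:
{"name": "move_arm", "arguments": {
  "newtons": 50,
  "series": [
    {"x":-0.002,"y":-0.035,"z":0,"rx":0,"ry":0,"rz":0.04,"hand":0.004},
    {"x":-0.004,"y":-0.07,"z":0,"rx":0,"ry":0,"rz":0.06,"hand":0.004},
    {"x":-0.005,"y":-0.1,"z":0,"rx":0,"ry":0,"rz":0.061,"hand":0.004},
    {"x":-0.006,"y":-0.118,"z":0,"rx":0,"ry":0,"rz":0.061,"hand":0.004},
    {"x":-0.006,"y":-0.1245,"z":0,"rx":0,"ry":0,"rz":0.061,"hand":0.004},
    {"x":-0.006,"y":-0.1245,"z":0,"rx":0,"ry":0,"rz":0.061,"hand":0.004},
    {"x":-0.006,"y":-0.1245,"z":-0.01,"rx":0,"ry":0,"rz":0.061,"hand":0.004},
    {"x":-0.006,"y":-0.1245,"z":-0.02,"rx":0,"ry":0,"rz":0.061,"hand":0.004},
    {"x":-0.006,"y":-0.1245,"z":-0.025,"rx":0,"ry":0,"rz":0.061,"hand":0.004},
    {"x":-0.006,"y":-0.1245,"z":-0.025,"rx":0,"ry":0,"rz":0.061,"hand":0.004}
  ]
}}

```text
clock: 13.95
tool_pos: [0.4493, -0.2419, 0.1593]
tool_rot: [-0.707, -0.001, 0.002, 0.707]
wrist_force: [0.4, 0.0, -2.2]
opening: 0.0111
```

Run:
```python
from h import *
cv2.imwrite("pics/s7.png",r.snapshot("side"));crop("pics/s7.png","pics/s7c.png",260,90,190,150,4)
cv2.imwrite("pics/t7.png",r.snapshot("top"));crop("pics/t7.png","pics/t7c.png",370,160,190,175,3.4)
s=r.sense();print(s["opening"],s["tool_pos"],s["wrist_force"],s["wrist_torque"])
```

```text
0.010985745901452211 [ 0.44951042 -0.24218528  0.15984557] [ 0.57614879 -0.54539758 -2.28540377] [0.00424392 0.02459997 0.00550941]
```

View pics/s7c.png

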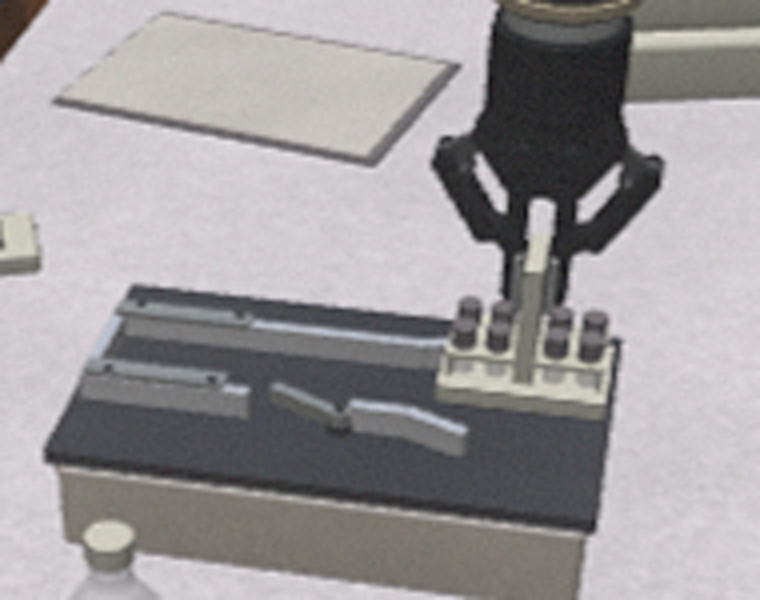

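View pics/t7c.png

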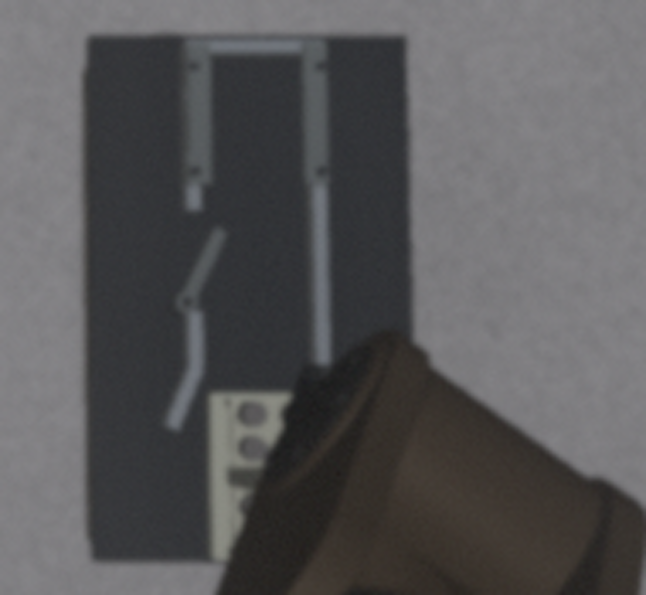

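Run:
```python
from h import *
q=lambda a,b:np.array([370+a/3.4,160+b/3.4])-.35
print("rack left edge front",onz("top",q(209,395),.119),"rear",onz("top",q(210,555),.119))
for b in (200,250,300,350): print("R rail inner",b,onz("top",q({200:311,250:312,300:313,350:313}[b],b),.102))
print("L inner",onz("top",q(204,350),.102),onz("top",q(203,205),.102))
print("lip inner L,R",onz("top",q(212,110),.1065),onz("top",q(303,110),.1065))
# edge profile subpixel
g=cv2.cvtColor(cv2.imread("pics/t7.png"),cv2.COLOR_BGR2GRAY)
for row in (225,235,255): print(row,g[row,418:472].tolist())
for row in (190,200): print(row,g[row,418:472].tolist())
print(g[278:325:5,426:440].tolist())
```

```text
rack left edge front [ 0.49649263 -0.20892599  0.119     ] rear [ 0.40140121 -0.20852217  0.119     ]
R rail inner 200 [ 0.61666454 -0.27613712  0.102     ]
R rail inner 250 [ 0.58580043 -0.27628334  0.102     ]
R rail inner 300 [ 0.55507496 -0.27642891  0.102     ]
R rail inner 350 [ 0.52448362 -0.27596746  0.102     ]
L inner [ 0.52409009 -0.20977126  0.102     ] [ 0.61331638 -0.21007405  0.102     ]
lip inner L,R [ 0.67159347 -0.21524098  0.1065    ] [ 0.67173193 -0.27085205  0.1065    ]
225 [52, 51, 52, 52, 52, 54, 51, 51, 50, 51, 51, 52, 50, 51, 51, 53, 51, 54, 52, 49, 49, 51, 52, 50, 51, 50, 50, 51, 52, 52, 50, 51, 52, 49, 50, 50, 52, 51, 50, 51, 52, 54, 64, 77, 95, 112, 115, 105, 80, 60, 52, 53, 51, 51]
235 [51, 51, 52, 52, 53, 53, 52, 51, 53, 55, 65, 78, 86, 88, 85, 74, 60, 52, 52, 51, 49, 50, 51, 50, 50, 52, 50, 51, 50, 49, 50, 53, 52, 49, 50, 53, 52, 51, 50, 51, 51, 53, 61, 72, 92, 110, 114, 106, 87, 64, 51, 51, 50, 48]
255 [51, 52, 50, 51, 54, 57, 70, 90, 108, 114, 108, 88, 66, 54, 50, 51, 51, 50, 50, 51, 52, 53, 52, 49, 50, 48, 52, 50, 49, 49, 49, 48, 50, 51, 50, 52, 51, 
[... 465 characters left out ...]
84, 89, 92, 92, 90, 84, 71, 57, 52, 50, 50, 53]
[[70, 56, 54, 56, 65, 92, 120, 134, 135, 128, 113, 113, 127, 132], [53, 50, 53, 53, 63, 90, 120, 135, 137, 138, 132, 125, 121, 115], [51, 50, 52, 54, 64, 88, 118, 133, 137, 136, 131, 125, 126, 129], [53, 53, 53, 55, 63, 88, 117, 133, 136, 138, 135, 131, 127, 123], [53, 50, 53, 54, 63, 88, 116, 134, 136, 131, 116, 93, 81, 79], [53, 53, 51, 54, 62, 86, 113, 131, 137, 136, 133, 120, 109, 106], [53, 54, 54, 54, 60, 83, 111, 129, 137, 138, 137, 131, 126, 120], [52, 54, 52, 53, 60, 78, 107, 130, 136, 138, 135, 128, 124, 127], [52, 50, 52, 56, 58, 77, 104, 128, 135, 136, 136, 126, 104, 78], [58, 56, 56, 59, 60, 72, 97, 120, 128, 130, 116, 88, 56, 42]]
```

Emit:
{"name": "move_arm", "arguments": {
  "newtons": 50,
  "series": [
    {"x":0,"y":-0.002,"z":-0.005,"rx":0,"ry":0,"rz":0,"hand":0.004},
    {"x":0,"y":-0.002,"z":-0.01,"rx":0,"ry":0,"rz":0,"hand":0.004},
    {"x":0,"y":-0.002,"z":-0.014,"rx":0,"ry":0,"rz":0,"hand":0.004},
    {"x":0,"y":-0.002,"z":-0.016,"rx":0,"ry":0,"rz":0,"hand":0.004},
    {"x":0,"y":-0.002,"z":-0.017,"rx":0,"ry":0,"rz":0,"hand":0.004},
    {"x":0,"y":-0.002,"z":-0.018,"rx":0,"ry":0,"rz":0,"hand":0.004},
    {"x":0,"y":-0.002,"z":-0.019,"rx":0,"ry":0,"rz":0,"hand":0.004},
    {"x":0,"y":-0.002,"z":-0.0195,"rx":0,"ry":0,"rz":0,"hand":0.004},
    {"x":0,"y":-0.002,"z":-0.02,"rx":0,"ry":0,"rz":0,"hand":0.004},
    {"x":0,"y":-0.002,"z":-0.02,"rx":0,"ry":0,"rz":0,"hand":0.004}
  ]
}}

```text
clock: 15.3
tool_pos: [0.4494, -0.2442, 0.1398]
tool_rot: [0.707, 0.001, -0.001, -0.707]
wrist_force: [-0.7, 1.0, -2.7]
opening: 0.0113
```

Emit:
{"name": "move_arm", "arguments": {
  "newtons": 50,
  "series": [
    {"x":0,"y":0,"z":-0.0005,"rx":0,"ry":0,"rz":0,"hand":0.004},
    {"x":0,"y":0,"z":-0.001,"rx":0,"ry":0,"rz":0,"hand":0.004},
    {"x":0,"y":0,"z":-0.0013,"rx":0,"ry":0,"rz":0,"hand":0.004},
    {"x":0,"y":0,"z":-0.0016,"rx":0,"ry":0,"rz":0,"hand":0.004},
    {"x":0,"y":0,"z":-0.0018,"rx":0,"ry":0,"rz":0,"hand":0.004},
    {"x":0,"y":0,"z":-0.002,"rx":0,"ry":0,"rz":0,"hand":0.004},
    {"x":0,"y":0,"z":-0.002,"rx":0,"ry":0,"rz":0,"hand":0.004},
    {"x":0,"y":0,"z":-0.002,"rx":0,"ry":0,"rz":0,"hand":0.004},
    {"x":0,"y":0,"z":-0.002,"rx":0,"ry":0,"rz":0,"hand":0.004},
    {"x":0,"y":0,"z":-0.002,"rx":0,"ry":0,"rz":0,"hand":0.004}
  ]
}}

```text
clock: 16.55
tool_pos: [0.4494, -0.2442, 0.1378]
tool_rot: [0.707, 0.001, -0.001, -0.707]
wrist_force: [0.1, 0.5, -2.9]
opening: 0.0111
```

Emit:
{"name": "move_arm", "arguments": {
  "newtons": 50,
  "series": [
    {"x":0,"y":0,"z":-0.0005,"rx":0,"ry":0,"rz":0,"hand":0.004},
    {"x":0,"y":0,"z":-0.001,"rx":0,"ry":0,"rz":0,"hand":0.004},
    {"x":0,"y":0,"z":-0.0013,"rx":0,"ry":0,"rz":0,"hand":0.004},
    {"x":0,"y":0,"z":-0.0016,"rx":0,"ry":0,"rz":0,"hand":0.004},
    {"x":0,"y":0,"z":-0.0018,"rx":0,"ry":0,"rz":0,"hand":0.004},
    {"x":0,"y":0,"z":-0.002,"rx":0,"ry":0,"rz":0,"hand":0.004},
    {"x":0,"y":0,"z":-0.0022,"rx":0,"ry":0,"rz":0,"hand":0.004},
    {"x":0,"y":0,"z":-0.0024,"rx":0,"ry":0,"rz":0,"hand":0.004},
    {"x":0,"y":0,"z":-0.0025,"rx":0,"ry":0,"rz":0,"hand":0.004},
    {"x":0,"y":0,"z":-0.0025,"rx":0,"ry":0,"rz":0,"hand":0.004}
  ]
}}

```text
clock: 17.8
tool_pos: [0.4495, -0.2443, 0.1371]
tool_rot: [0.707, 0.002, -0.001, -0.707]
wrist_force: [-5.8, 3.8, 22.3]
opening: 0.0111
```

Run:
```python
from h import *
cv2.imwrite("pics/s8.png",r.snapshot("side"));crop("pics/s8.png","pics/s8c.png",330,110,110,90,7)
s=r.sense();print(s["opening"],s["tool_pos"],s["wrist_force"],s["wrist_torque"])
```

```text
0.011306018024520994 [ 0.44952846 -0.24425595  0.13713491] [-5.60051479  3.26145367 22.36095886] [0.73971379 1.18734188 0.00686649]
```

View pics/s8c.png

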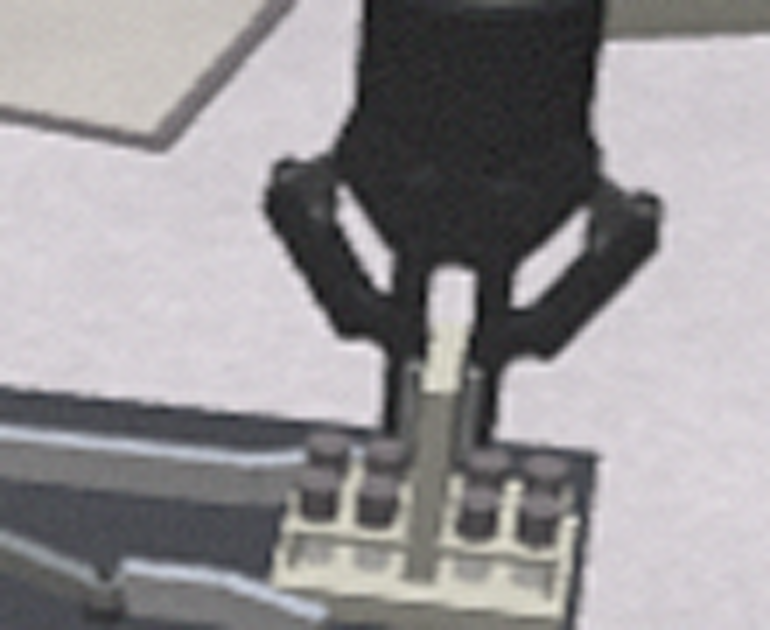

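Emit:
{"name": "move_arm", "arguments": {
  "newtons": 60,
  "series": [
    {"x":0,"y":0,"z":0.002,"rx":0,"ry":0,"rz":0,"hand":0.004},
    {"x":0.005,"y":0,"z":0.002,"rx":0,"ry":0,"rz":0,"hand":0.004},
    {"x":0.015,"y":0,"z":0.002,"rx":0,"ry":0,"rz":0,"hand":0.004},
    {"x":0.025,"y":0,"z":0.002,"rx":0,"ry":0,"rz":0,"hand":0.004},
    {"x":0.035,"y":0,"z":0.002,"rx":0,"ry":0,"rz":0,"hand":0.004},
    {"x":0.045,"y":0,"z":0.002,"rx":0,"ry":0,"rz":0,"hand":0.004},
    {"x":0.055,"y":0,"z":0.002,"rx":0,"ry":0,"rz":0,"hand":0.004},
    {"x":0.063,"y":0,"z":0.002,"rx":0,"ry":0,"rz":0,"hand":0.004},
    {"x":0.065,"y":0,"z":0.002,"rx":0,"ry":0,"rz":0,"hand":0.004},
    {"x":0.065,"y":0,"z":0.002,"rx":0,"ry":0,"rz":0,"hand":0.004}
  ]
}}

```text
clock: 19.1
tool_pos: [0.5146, -0.2442, 0.1373]
tool_rot: [0.707, 0.002, -0.001, -0.707]
wrist_force: [0.7, 0.5, -2.5]
opening: 0.0112
```

Run:
```python
from h import *
cv2.imwrite("pics/s9.png",r.snapshot("side"));crop("pics/s9.png","pics/s9c.png",300,130,110,80,7)
cv2.imwrite("pics/t9.png",r.snapshot("top"));crop("pics/t9.png","pics/t9c.png",370,160,190,175,3.4)
s=r.sense();print(s["opening"],s["tool_pos"],s["wrist_force"],s["wrist_torque"])
```

```text
0.011528258243562984 [ 0.51432238 -0.24418372  0.13727503] [-0.5562106   0.52337738 -2.69632785] [-0.03247034 -0.00795203  0.02138517]
```

View pics/s9c.png

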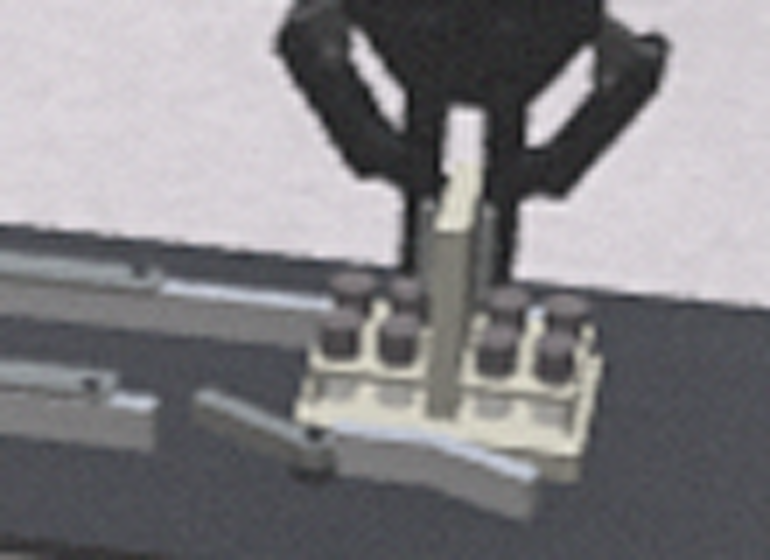

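View pics/t9c.png

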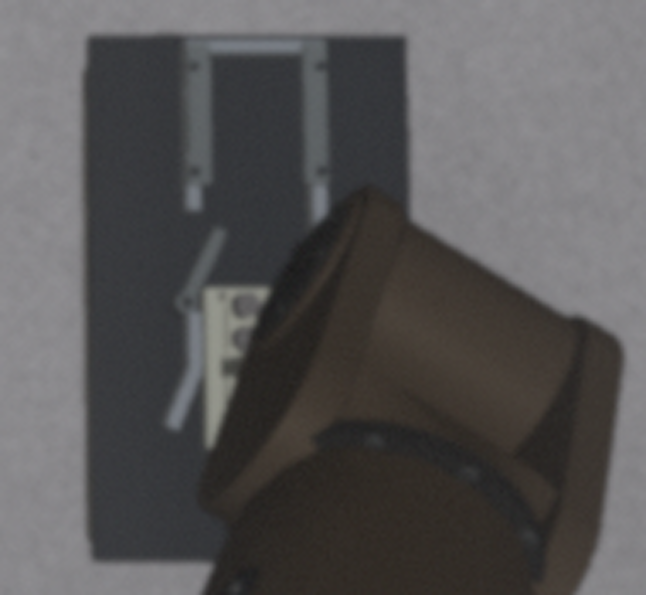

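Emit:
{"name": "move_arm", "arguments": {
  "newtons": 80,
  "series": [
    {"x":0.008,"y":-0.001,"z":-0.0005,"rx":0,"ry":0,"rz":0,"hand":0.004},
    {"x":0.018,"y":-0.001,"z":-0.0005,"rx":0,"ry":0,"rz":0,"hand":0.004},
    {"x":0.028,"y":-0.001,"z":-0.0005,"rx":0,"ry":0,"rz":0,"hand":0.004},
    {"x":0.038,"y":-0.001,"z":-0.0005,"rx":0,"ry":0,"rz":0,"hand":0.004},
    {"x":0.048,"y":-0.001,"z":-0.0005,"rx":0,"ry":0,"rz":0,"hand":0.004},
    {"x":0.058,"y":-0.001,"z":-0.0005,"rx":0,"ry":0,"rz":0,"hand":0.004},
    {"x":0.066,"y":-0.001,"z":-0.0005,"rx":0,"ry":0,"rz":0,"hand":0.004},
    {"x":0.07,"y":-0.001,"z":-0.0005,"rx":0,"ry":0,"rz":0,"hand":0.004},
    {"x":0.07,"y":-0.001,"z":-0.0005,"rx":0,"ry":0,"rz":0,"hand":0.004},
    {"x":0.07,"y":-0.001,"z":-0.0005,"rx":0,"ry":0,"rz":0,"hand":0.004}
  ]
}}

```text
clock: 20.45
tool_pos: [0.585, -0.2458, 0.1374]
tool_rot: [0.708, 0.002, -0.001, -0.707]
wrist_force: [-0.1, -5.6, 5.1]
opening: 0.0111
```

Run:
```python
from h import *
cv2.imwrite("pics/s10.png",r.snapshot("side"));crop("pics/s10.png","pics/s10c.png",280,120,110,85,7)
s=r.sense();print(s["opening"],s["tool_pos"],s["wrist_force"],s["wrist_torque"])
```

```text
0.011268760144238358 [ 0.58502693 -0.24584035  0.13740894] [ 1.24447441 -5.15040139  5.09880728] [-1.01147869  0.02292221 -0.00742547]
```

View pics/s10c.png

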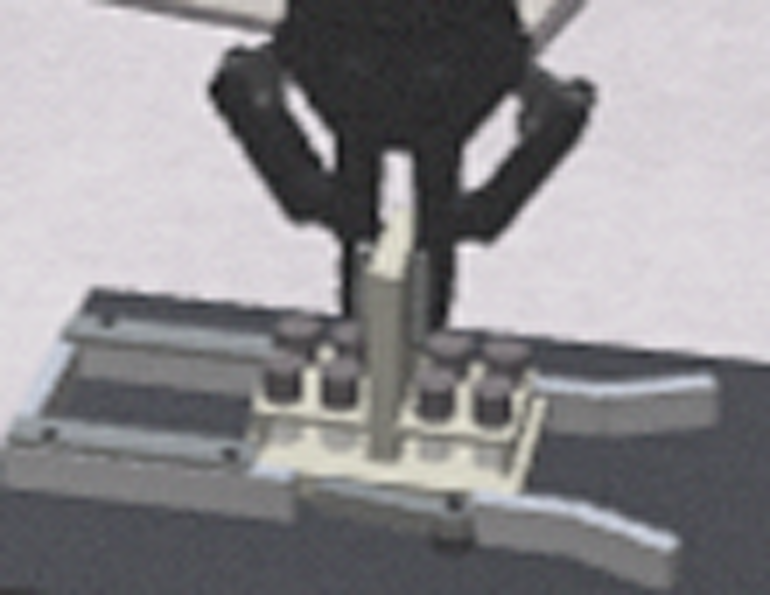

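Emit:
{"name": "move_arm", "arguments": {
  "newtons": 80,
  "series": [
    {"x":0.008,"y":0,"z":0,"rx":0,"ry":0,"rz":0,"hand":0.004},
    {"x":0.018,"y":0,"z":0,"rx":0,"ry":0,"rz":0,"hand":0.004},
    {"x":0.028,"y":0,"z":0,"rx":0,"ry":0,"rz":0,"hand":0.004},
    {"x":0.038,"y":0,"z":0,"rx":0,"ry":0,"rz":0,"hand":0.004},
    {"x":0.048,"y":0,"z":0,"rx":0,"ry":0,"rz":0,"hand":0.004},
    {"x":0.058,"y":0,"z":0,"rx":0,"ry":0,"rz":0,"hand":0.004},
    {"x":0.065,"y":0,"z":0,"rx":0,"ry":0,"rz":0,"hand":0.004},
    {"x":0.069,"y":0,"z":0,"rx":0,"ry":0,"rz":0,"hand":0.004},
    {"x":0.071,"y":0,"z":0,"rx":0,"ry":0,"rz":0,"hand":0.004},
    {"x":0.071,"y":0,"z":0,"rx":0,"ry":0,"rz":0,"hand":0.004}
  ]
}}

```text
clock: 21.75
tool_pos: [0.6553, -0.2451, 0.1373]
tool_rot: [-0.707, -0.001, 0.001, 0.707]
wrist_force: [-3.2, -2.1, 6.4]
opening: 0.0115
```

Run:
```python
from h import *
cv2.imwrite("pics/s11.png",r.snapshot("side"));crop("pics/s11.png","pics/s11c.png",265,120,110,85,7)
s=r.sense();print(s["opening"],s["tool_pos"],s["wrist_force"],s["wrist_torque"])
```

```text
0.010691255529171316 [ 0.65527432 -0.24509892  0.13726463] [-1.85269103 -1.74937152  5.93901035] [-0.20286559  0.49156951  0.00827531]
```

View pics/s11c.png

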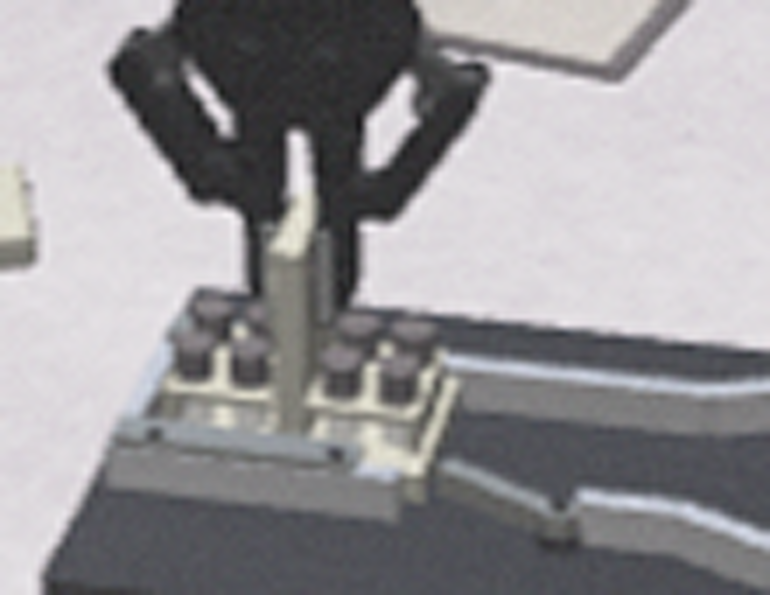

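Emit:
{"name": "move_arm", "arguments": {
  "newtons": 80,
  "series": [
    {"x":0.0005,"y":0,"z":0,"rx":0,"ry":0,"rz":0,"hand":0.004},
    {"x":0.001,"y":0,"z":0,"rx":0,"ry":0,"rz":0,"hand":0.004},
    {"x":0.0015,"y":0,"z":0,"rx":0,"ry":0,"rz":0,"hand":0.004},
    {"x":0.002,"y":0,"z":0,"rx":0,"ry":0,"rz":0,"hand":0.004},
    {"x":0.0025,"y":0,"z":0,"rx":0,"ry":0,"rz":0,"hand":0.004},
    {"x":0.003,"y":0,"z":0,"rx":0,"ry":0,"rz":0,"hand":0.004},
    {"x":0.0033,"y":0,"z":0,"rx":0,"ry":0,"rz":0,"hand":0.004},
    {"x":0.0036,"y":0,"z":0,"rx":0,"ry":0,"rz":0,"hand":0.004},
    {"x":0.004,"y":0,"z":0,"rx":0,"ry":0,"rz":0,"hand":0.004},
    {"x":0.004,"y":0,"z":0,"rx":0,"ry":0,"rz":0,"hand":0.004}
  ]
}}

```text
clock: 23.05
tool_pos: [0.659, -0.2448, 0.1373]
tool_rot: [-0.707, -0.001, 0.002, 0.707]
wrist_force: [-4.6, 0.1, 8.2]
opening: 0.011
```

Emit:
{"name": "move_arm", "arguments": {
  "newtons": 80,
  "series": [
    {"x":0.0005,"y":0,"z":0,"rx":0,"ry":0,"rz":0,"hand":0.004},
    {"x":0.001,"y":0,"z":0,"rx":0,"ry":0,"rz":0,"hand":0.004},
    {"x":0.0015,"y":0,"z":0,"rx":0,"ry":0,"rz":0,"hand":0.004},
    {"x":0.002,"y":0,"z":0,"rx":0,"ry":0,"rz":0,"hand":0.004},
    {"x":0.002,"y":0,"z":0,"rx":0,"ry":0,"rz":0,"hand":0.004},
    {"x":0.002,"y":0,"z":0,"rx":0,"ry":0,"rz":0,"hand":0.004},
    {"x":0.002,"y":0,"z":0,"rx":0,"ry":0,"rz":0,"hand":0.004},
    {"x":0.002,"y":0,"z":0,"rx":0,"ry":0,"rz":0,"hand":0.004},
    {"x":0.002,"y":0,"z":0,"rx":0,"ry":0,"rz":0,"hand":0.004},
    {"x":0.002,"y":0,"z":0,"rx":0,"ry":0,"rz":0,"hand":0.004}
  ]
}}

```text
clock: 24.3
tool_pos: [0.6599, -0.2448, 0.1374]
tool_rot: [-0.707, -0.0, 0.002, 0.707]
wrist_force: [-10.9, 0.4, 11.2]
opening: 0.0113
```

Emit:
{"name": "move_arm", "arguments": {
  "newtons": 80,
  "series": [
    {"x":-0.002,"y":0,"z":0.0006,"rx":0,"ry":0,"rz":0,"hand":0.004},
    {"x":-0.004,"y":0,"z":0.0006,"rx":0,"ry":0,"rz":0,"hand":0.004},
    {"x":-0.006,"y":0,"z":0.0006,"rx":0,"ry":0,"rz":0,"hand":0.004},
    {"x":-0.007,"y":0,"z":0.0006,"rx":0,"ry":0,"rz":0,"hand":0.004},
    {"x":-0.008,"y":0,"z":0.0006,"rx":0,"ry":0,"rz":0,"hand":0.004},
    {"x":-0.009,"y":0,"z":0.0006,"rx":0,"ry":0,"rz":0,"hand":0.004},
    {"x":-0.0095,"y":0,"z":0.0006,"rx":0,"ry":0,"rz":0,"hand":0.004},
    {"x":-0.01,"y":0,"z":0.0006,"rx":0,"ry":0,"rz":0,"hand":0.004},
    {"x":-0.0105,"y":0,"z":0.0006,"rx":0,"ry":0,"rz":0,"hand":0.004},
    {"x":-0.0105,"y":0,"z":0.0006,"rx":0,"ry":0,"rz":0,"hand":0.004}
  ]
}}

```text
clock: 25.55
tool_pos: [0.651, -0.2452, 0.1374]
tool_rot: [0.707, 0.002, -0.001, -0.707]
wrist_force: [2.7, 0.1, -1.3]
opening: 0.011
```

Emit:
{"name": "move_arm", "arguments": {
  "newtons": 80,
  "series": [
    {"x":-0.0004,"y":0,"z":0,"rx":0,"ry":0,"rz":0,"hand":0.004},
    {"x":-0.0008,"y":0,"z":0,"rx":0,"ry":0,"rz":0,"hand":0.004},
    {"x":-0.0012,"y":0,"z":0,"rx":0,"ry":0,"rz":0,"hand":0.004},
    {"x":-0.0015,"y":0,"z":0,"rx":0,"ry":0,"rz":0,"hand":0.004},
    {"x":-0.0015,"y":0,"z":0,"rx":0,"ry":0,"rz":0,"hand":0.004},
    {"x":-0.0015,"y":0,"z":0,"rx":0,"ry":0,"rz":0,"hand":0.004},
    {"x":-0.0015,"y":0,"z":0,"rx":0,"ry":0,"rz":0,"hand":0.004},
    {"x":-0.0015,"y":0,"z":0,"rx":0,"ry":0,"rz":0,"hand":0.004},
    {"x":-0.0015,"y":0,"z":0,"rx":0,"ry":0,"rz":0,"hand":0.004},
    {"x":-0.0015,"y":0,"z":0,"rx":0,"ry":0,"rz":0,"hand":0.004}
  ]
}}

```text
clock: 26.8
tool_pos: [0.6503, -0.2453, 0.1377]
tool_rot: [0.707, 0.002, -0.0, -0.707]
wrist_force: [6.3, -0.8, -1.9]
opening: 0.0108
```

Run:
```python
from h import *
cv2.imwrite("pics/s12.png",r.snapshot("side"));crop("pics/s12.png","pics/s12c.png",265,120,110,85,7)
s=r.sense();print(s["opening"],s["tool_pos"],s["wrist_force"],s["wrist_torque"])
```

```text
0.011021120300926784 [ 0.65029123 -0.24532375  0.1376653 ] [ 6.47838064 -0.21327538 -0.88949524] [-0.0600183  -1.55624609 -0.13716999]
```

View pics/s12c.png

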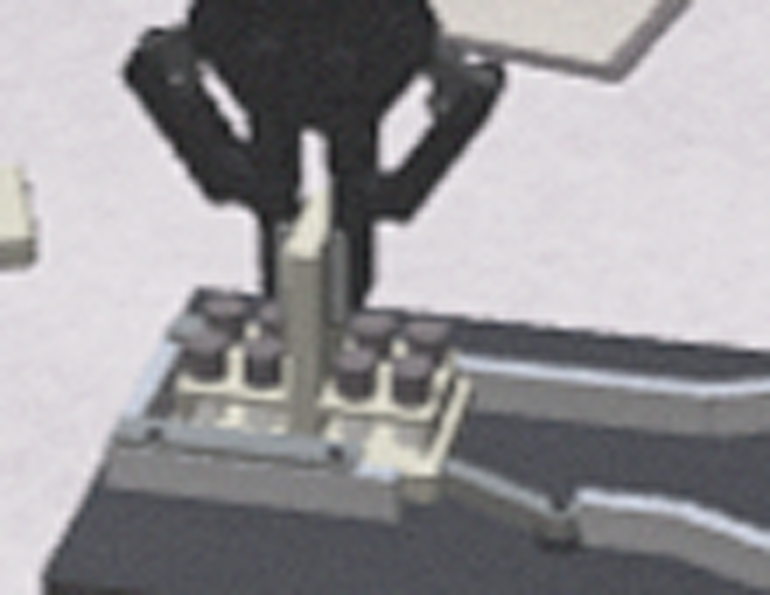

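Emit:
{"name": "move_arm", "arguments": {
  "newtons": 50,
  "series": [
    {"x":0.002,"y":0,"z":-0.0003,"rx":0,"ry":0,"rz":0,"hand":0.004},
    {"x":0.005,"y":0,"z":-0.0005,"rx":0,"ry":0,"rz":0,"hand":0.004},
    {"x":0.005,"y":0,"z":-0.0005,"rx":0,"ry":0,"rz":0,"hand":0.004},
    {"x":0.005,"y":0,"z":-0.0005,"rx":0,"ry":0,"rz":0,"hand":0.018},
    {"x":0.005,"y":0,"z":0,"rx":0,"ry":0,"rz":0,"hand":0.03},
    {"x":0.005,"y":0,"z":0,"rx":0,"ry":0,"rz":0,"hand":0.04},
    {"x":0.005,"y":0,"z":0,"rx":0,"ry":0,"rz":0,"hand":0.045},
    {"x":0.005,"y":0,"z":0.01,"rx":0,"ry":0,"rz":0,"hand":0.045},
    {"x":0.005,"y":0,"z":0.04,"rx":0,"ry":0,"rz":0,"hand":0.045},
    {"x":0.005,"y":0,"z":0.08,"rx":0,"ry":0,"rz":0,"hand":0.045}
  ]
}}

```text
clock: 28.1
tool_pos: [0.6542, -0.2451, 0.2182]
tool_rot: [-0.707, -0.001, 0.002, 0.707]
wrist_force: [0.3, 0.1, 1.1]
opening: 0.0452
```

Emit:
{"name": "move_arm", "arguments": {
  "newtons": 50,
  "series": [
    {"x":0,"y":0,"z":0.03,"rx":0,"ry":0,"rz":0,"hand":0.045},
    {"x":-0.02,"y":-0.02,"z":0.05,"rx":0,"ry":0,"rz":0,"hand":0.045},
    {"x":-0.06,"y":-0.05,"z":0.06,"rx":0,"ry":0,"rz":-0.1,"hand":0.045},
    {"x":-0.1,"y":-0.09,"z":0.06,"rx":0,"ry":0,"rz":-0.2,"hand":0.045},
    {"x":-0.14,"y":-0.13,"z":0.06,"rx":0,"ry":0,"rz":-0.3,"hand":0.045},
    {"x":-0.18,"y":-0.17,"z":0.06,"rx":0,"ry":0,"rz":-0.4,"hand":0.045},
    {"x":-0.22,"y":-0.21,"z":0.06,"rx":0,"ry":0,"rz":-0.5,"hand":0.045},
    {"x":-0.25,"y":-0.24,"z":0.06,"rx":0,"ry":0,"rz":-0.5,"hand":0.045},
    {"x":-0.26,"y":-0.25,"z":0.06,"rx":0,"ry":0,"rz":-0.5,"hand":0.045},
    {"x":-0.26,"y":-0.25,"z":0.06,"rx":0,"ry":0,"rz":-0.5,"hand":0.045}
  ]
}}

```text
clock: 29.35
tool_pos: [0.3943, -0.4953, 0.2778]
tool_rot: [0.685, -0.174, 0.174, -0.685]
wrist_force: [0.1, -0.9, -0.3]
opening: 0.0447
```

Run:
```python
from h import *
cv2.imwrite("pics/s13.png",r.snapshot("side"));crop("pics/s13.png","pics/s13c.png",180,120,260,290,2)
cv2.imwrite("pics/t13.png",r.snapshot("top"));crop("pics/t13.png","pics/t13c.png",165,160,340,180,2.35)
crop("pics/t13.png","pics/t13d.png",370,160,190,175,3.4)
s=r.sense();print(s["opening"],s["tool_pos"],s["wrist_force"])
```

```text
0.04447246100866629 [ 0.3953125  -0.49433488  0.27765893] [ 0.27549253  0.64382776 -0.25320614]
```

View pics/s13c.png

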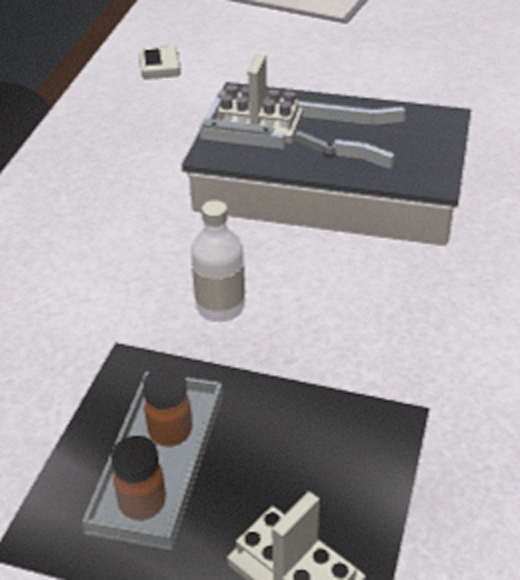

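View pics/t13c.png

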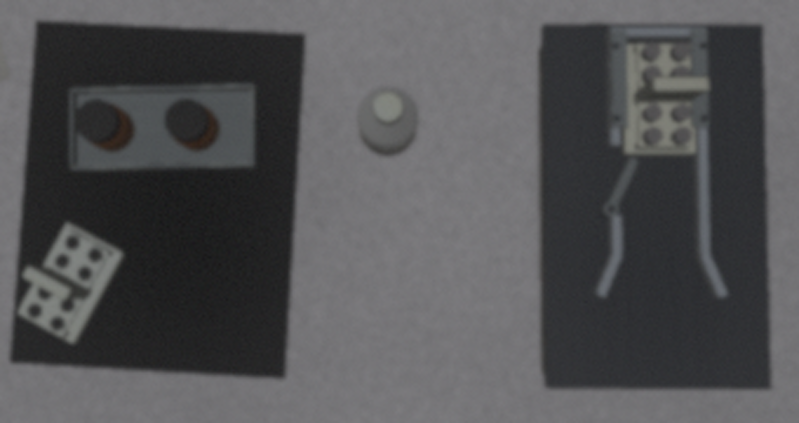

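View pics/t13d.png

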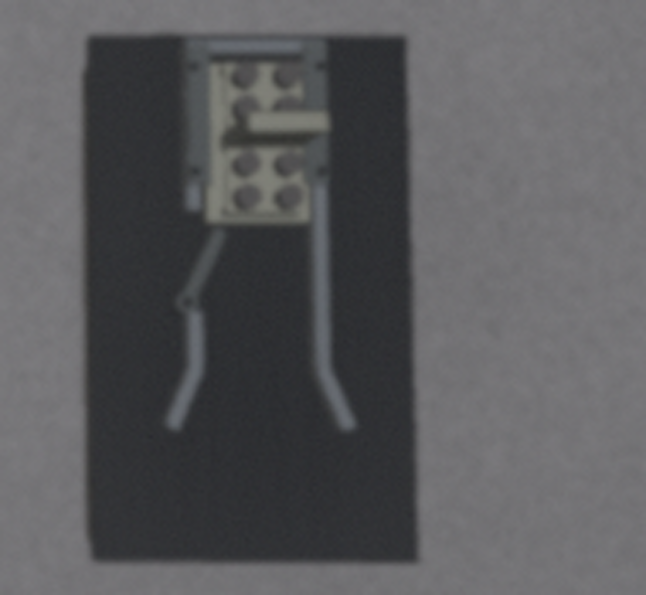

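Run:
```python
from workcell import r
print(r.sense()["dq"].round(4) if hasattr(r.sense()["dq"],"round") else r.sense()["dq"]); print(r.finish_job())
```

```text
[ 0.0112  0.0014  0.0014 -0.0017 -0.0005 -0.0025]
the job is handed in; nothing more can be done
None
```

I did the whole task and handed the job in at about 29.5 s; no verdict was reported.

- **Jar:** I lifted it out of the dock and stood it upright in the tray, clear of the other jar.
- **Rack:** I gripped the rack of tubes by its plate, set it flat in the dock mouth and pushed it past the pawl to the end stop, which pushed back with about 11 N. I then tugged it back about 9 mm until the pawl resisted with about 6 N. Before letting go I moved it forward about 4 mm, and then drew the arm well clear.

**Last checks:** Both cameras show the rack flat under the lips. The pawl is shut, with its tip at the same pixel as at the start. Both jars stand upright in the tray, and the bottle and empty rack look unmoved.

**Disagreements:**
- The rack touched the platform about 2–3 mm lower than my grasp height predicted.
- The rack's y position in the overhead picture was about 2 mm off what I expected from the grip, so I shifted it before the lane.
- The pawl angle and the rack-to-pawl force could not be read directly. I judged them from the pictures and the wrist force.

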